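# Level the oil display

## Task

The three black containers of the oil display all stand on the wrong wooden plinths. Rearrange them so that their tops line up level: the tall bottle in the middle of the low plinth, the medium bottle in the middle of the middle-height plinth and the squat jar in the middle of the high plinth, all upright. The grey mat is free for setting one down on the way; don't knock any of them over, and leave the amber bottle, the tray and the dish where they are.

Things in the scene. Friction and masses are not known exactly. Their poses are not given: they have to be found in the camera images.
- bottle_tall: The tall slim black bottle with a label, 130 mm high, about 0.11 to 0.23 kg: body 42 mm in diameter up to 84 mm, then shoulder and neck, then a straight cap 26 mm in diameter from 96 mm to the top (grip the cap, fingertips above 92 mm). Starts on the high plinth. Origin: centre of its underside, z up. Round; yaw means nothing.
- bottle_medium: The medium black bottle with a label, 100 mm high, about 0.10 to 0.21 kg: body 50 mm in diameter up to 60 mm, then shoulder and neck, then a straight cap 36 mm in diameter from 68 mm to the top (grip the cap, fingertips above 64 mm). Starts on the low plinth. Origin: centre of its underside, z up. Round; yaw means nothing.
- jar: The squat black jar, 70 mm high, about 0.10 to 0.20 kg: straight, body and cap 60 mm in diameter all the way up. Starts on the middle-height plinth. Origin: centre of its underside, z up. Round; yaw means nothing.
- plinth_low: The low plinth: a square wooden slab 120 x 120 mm, 20 mm high, with a flat cork disc 72 mm across marking the middle of its top. Fixed to the table. Origin at the centre of its underside; x and y along its sides.
- plinth_mid: The middle-height plinth: a round wooden drum 100 mm in diameter, 50 mm high, with a flat cork disc 72 mm across marking the middle of its top. Fixed to the table. Origin at the centre of its underside.
- plinth_high: The high plinth: a square wooden block 80 x 80 mm, 80 mm high, with a flat cork disc 72 mm across marking the middle of its top. Fixed to the table. Origin at the centre of its underside; x and y along its sides.
- mat: The free spot: a round flat grey mat 110 mm in diameter, 4 mm thick, empty at the start, fixed to the table. Origin at the centre of its underside. The three plinths and the mat lie in a loose row across the table, in any order, at least 150 mm from centre to centre.
- amber: Bystander: amber glass bottle, 66 mm in diameter, 125 mm high with its 38 mm black cap, standing beyond the row. Loose; leave alone. Origin at the centre of its underside.
- tray: Bystander: pale wooden tray 110 (x) x 150 (y) mm packed with twelve little black bottles, 76 mm high in all, standing beyond the row. Loose; leave alone. Origin at the centre of its underside.
- dish: Bystander: white ceramic dish, 90 mm across the rim, 32 mm high, standing beyond the row. Loose; leave alone. Origin at the centre of its underside.

How it is judged:
By the outcome, as a careful person would: the job done as asked, in the order asked, and still so for the second after the job is handed in, with the robot touching nothing.
It also fails if it takes over 96 s, if anything falls off the work surface, if the arm or the gripper's body presses on something with over 40 N, if the wrist force passes 120 N, or if a joint passes its speed limit or range.

## Robot

A 6-joint arm with a two-finger parallel gripper is mounted at the origin on the work surface. World frame = base frame: x ahead of the robot, y to its left, z up, the work surface at z = 0. Lengths are in mm, angles in rad, forces in N, time in s.
With the tool pointing down it reaches from about 325 to 850 mm from the base axis. Payload 15.5 kg.
Tool frame: the origin (TCP) lies midway between the tips of the shut fingers; the grasp point (between the pads) lies 19 mm behind it; z points along the fingers, y is the line along which they close (so a half turn about z gives the same grasp; the last joint's range is limited). The gripper opens to 91 mm and grips with 3 to 60 N. Pads are 32 mm wide; open, the fingers measure 118 mm over their backs; the gripper's body (76 mm by 178 mm) begins 60 mm behind the grasp point.
Start: joints at [1.062, 0.494, 1.345, -0, 1.302, -0.096], TCP at [250.73, 572.504, 213.915] pointing down, gripper open.
Joint ranges: [-2.91, 2.91], [-0.82, 2.16], [0.22, 2.67], [-1.22, 4.37], [0.12, 2.79], [-3.08, 3.08]. Speed limits (rad/s): [1.89, 1.89, 2.57, 3.01, 3.01, 3.01].

## Interface

Orientations are given as a rotation vector (axis times angle).
In Python, from bench import r gives the robot as it stands.
- The arm moves only by the tool apply_moves, never from a script. Its arguments are lists of equal length, an entry for each row: "xyz": the shift along the world's x, y, z in m, a list of three; "twist": the turn about the world's z in degrees; "claw": the closure, from -1 (fully open) to 1 (shut). In form: {"xyz": [[dx, dy, dz], ...], "twist": [twist, ...], "claw": [claw, ...]}. A call has 1 to 20 rows; each row shifts and turns the commanded pose from where the row before left it; what a row does not reach is not made up. A row lasts 1/12 s, in which the tool goes at most 41.7 mm and 7.16 degrees, less where a joint would pass 70% of its speed; a pose out of reach is approached as far as the arm can. A call with a gripper value outside its range is refused whole. The fingers move at their own pace and stop on an object; "grip_force" is the grip in N (left out, the last holds). Time passes only in rows, so rows that do not move let the fingers close. It gives the time, the measured TCP pose, the force, the opening and the grip force at its end, in the units of the state.
- r.get_obs(): the state, without advancing time (a new reading comes with each control period).
- r.snapshot(name): name is "side" or "top" or "wrist"; returns a dict with "image" (420x560x3 uint8, red, green, blue), "fx", "fy", "cx", "cy" (pixels), "k1" (the pictures are not rectified: a ray, as slopes to the right and down, at radius r is drawn at 1 + k1 r^2 times it, then the intrinsics apply), "extrinsics" (4x4, takes a point from camera to world coordinates). Camera axes: x right, y down, z forward; pixel columns grow to the right and rows downward; lengths in mm; the calibration is good to about 2 mm. A picture is of the moment at which its call begins. There is no depth.
- r.close_job(): hands the job in; it is judged then, once.
The state is a dict: "time_s": time; "joint_pos": joint angles; "joint_velocities": joint speeds; "joint_efforts": joint torques, N m; "position": TCP position; "orientation": TCP orientation; "force": force on the tool from outside, world axes, zero at the start; "wrist_torque": the same for the moment, N m; "grip_width": opening from 0.0 (shut) to 1.0 (fully open); "gripper_force": force on a finger pad.
Only numpy, scipy, OpenCV 4.12 (cv2) and the standard library are available. Lean on these libraries where they do the work, as an engineer would, in place of code of your own. Each camera call takes 0.05 s, during which the arm holds its last target. There are 200 camera calls.

## Working session

There is one attempt and no reset: what is moved stays moved. The work goes in short steps, Python scripts to look and compute and a tool call to move; the robot and the scene stay as the last step left them, time stands still between calls to the robot, and variables do not carry over. Pictures are saved under pics/ and viewed, at most 14 in all, crops included, and the job is handed in when it is done.

Besides the shell and the picture viewer there is one more tool, called after "Emit:" by a JSON object that holds its "name" and its "arguments", one argument or row to a line. apply_moves: Moves the arm, as the interface text tells. Its arguments: {"type":"object","properties":{"xyz":{"type":"array","items":{"type":"array","items":{"type":"number"}}},"twist":{"type":"array","items":{"type":"number"}},"claw":{"type":"array","items":{"type":"number"}},"grip_force":{"type":"number"}},"required":["xyz","twist","claw"]}

```bash
ls; mkdir -p pics; cat > h.py <<'E'
import numpy as np, cv2, pickle
from bench import r
def snap(name,fn):
    s=r.snapshot(name); pickle.dump(s,open(f'pics/{fn}.pkl','wb'))
    cv2.imwrite(f'pics/{fn}.png',cv2.cvtColor(np.asarray(s['image']),cv2.COLOR_RGB2BGR)); return s
def load(fn): return pickle.load(open(f'pics/{fn}.pkl','rb'))
def ray(s,u,v):
    K=np.array([[s['fx'],0,s['cx']],[0,s['fy'],s['cy']],[0,0,1.]])
    p=cv2.undistortPoints(np.array([[[u,v]]],float),K,np.array([s['k1'],0,0,0,0.]))[0,0]
    T=np.asarray(s['extrinsics']); d=T[:3,:3]@[p[0],p[1],1]; return T[:3,3],d/np.linalg.norm(d)
def onplane(s,u,v,z):
    o,d=ray(s,u,v); return o+d*(z-o[2])/d[2]
def tri(s1,p1,s2,p2):
    o1,d1=ray(s1,*p1);o2,d2=ray(s2,*p2)
    t=np.linalg.lstsq(np.c_[d1,-d2],o2-o1,rcond=None)[0]
    a,b=o1+t[0]*d1,o2+t[1]*d2; return (a+b)/2,np.linalg.norm(a-b)
def proj(s,P):
    T=np.linalg.inv(s['extrinsics']); p=T[:3,:3]@P+T[:3,3]; x=p[:2]/p[2]; x=x*(1+s['k1']*(x@x))
    return x*[s['fx'],s['fy']]+[s['cx'],s['cy']]
E
python3 - <<'E'
from h import *
np.set_printoptions(precision=1,suppress=True)
for n in('side','top','wrist'):
    s=snap(n,n+'0'); print(n,s['fx'],s['cx'],s['cy'],s['k1'],np.asarray(s['extrinsics']).round(2).tolist())
a=[cv2.imread(f'pics/{n}0.png') for n in('top','side')]
print(r.get_obs())
E
```

```text
pics
side 470.81396085479525 277.0278867664322 212.2748799337197 -0.01986640828080192 [[0.95, -0.15, 0.27, 337.45], [-0.31, -0.52, 0.8, -693.36], [0.02, -0.84, -0.54, 552.48], [0.0, 0.0, 0.0, 1.0]]
top 456.7124436886273 283.35059693036095 207.71888893419242 -0.14928424218079003 [[0.01, -0.99, 0.13, 440.25], [-1.0, -0.01, 0.0, 10.19], [-0.0, -0.13, -0.99, 1075.95], [0.0, 0.0, 0.0, 1.0]]
wrist 328.30287619780563 270.7138755412602 215.28580650138633 -0.046985638576242494 [[0.4, 0.88, 0.27, 174.96], [0.92, -0.38, -0.12, 604.72], [-0.0, 0.29, -0.96, 383.84], [0.0, 0.0, 0.0, 1.0]]
{'time_s': 0.15, 'joint_pos': array([ 1.1,  0.5,  1.3,  0. ,  1.3, -0.1]), 'joint_velocities': array([ 0., -0., -0., -0., -0., -0.]), 'joint_efforts': array([  0. , -87.9, -38.2,   0.1,   0.1,  -0. ]), 'position': array([250.6, 572.3, 213.5]), 'orientation': array([-0.6, -3.1,  0. ]), 'force': array([-0.4,  0.2,  0.1]), 'wrist_torque': array([ 0., -0.,  0.]), 'gripper_force': 0.0, 'grip_width': 1.0014743853160122}
```

View pics/top0.png

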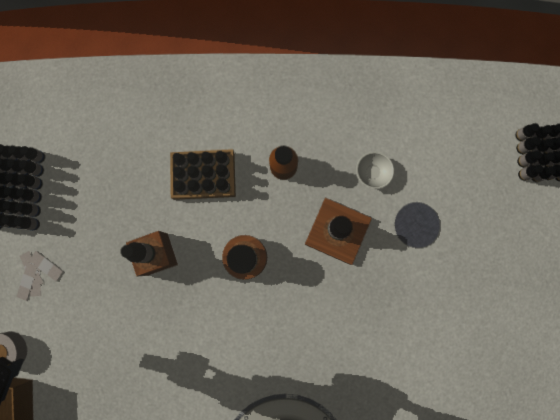

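View pics/side0.png

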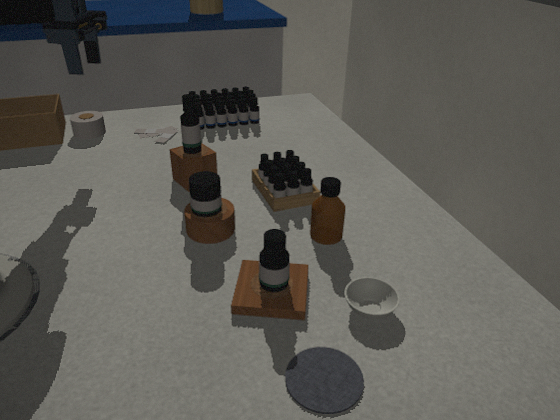

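The top view shows the tall bottle on the high plinth with its cap at about (131,252). The jar is on the drum (241,260), the medium bottle is on the low slab (341,228), and the mat is at (418,225). The side view shows the same layout, with caps at about (191,117), (205,180) and (274,238). I'll zoom in brightened to read the edges.

```bash
python3 - <<'E'
from h import *
def g(im): return (255*(im/255.)**0.5).astype(np.uint8)
t=g(cv2.imread('pics/top0.png'))[190:300,110:460]; t=cv2.resize(t,None,fx=2.2,fy=2.2,interpolation=cv2.INTER_CUBIC)
s=g(cv2.imread('pics/side0.png'))[100:325,160:320]
b=[cv2.resize(x,(254,300),interpolation=cv2.INTER_CUBIC) for x in (s[0:95,0:80],s[65:160,0:80],s[125:220,70:150])]
b=np.hstack(b); c=np.zeros((545,770,3),np.uint8); c[:242]=t; c[244:544,:762]=b
cv2.imwrite('pics/c1.png',c)
E
```

```text
(no output)
```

View pics/c1.png

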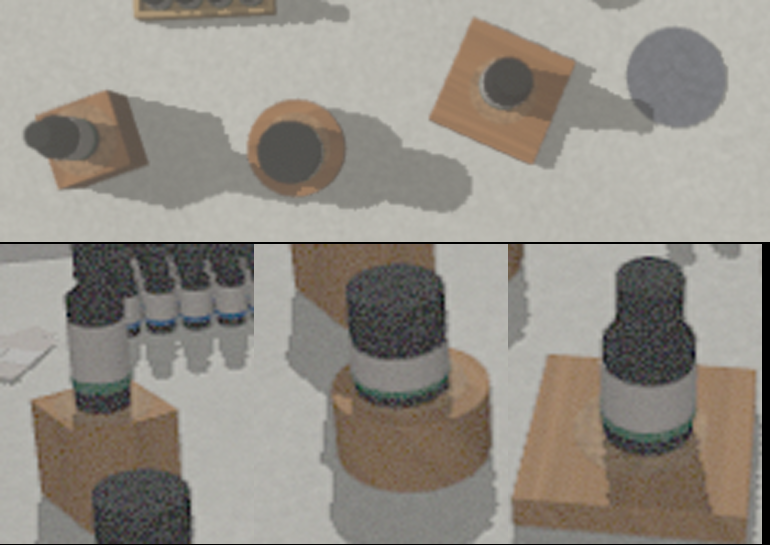

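The zoom shows the cap tops, the plinth top faces and the mat. I'll triangulate caps and corners across the two views.

```bash
python3 - <<'E'
from h import *
np.set_printoptions(precision=1,suppress=True)
T,S=load('top0'),load('side0')
t=lambda x,y:(x/2.2+110-.3,y/2.2+190-.3)
o={1:(0,160,100),2:(254,160,165),3:(508,230,225)}
s=lambda k,x,y:((x-o[k][0])/3.175+o[k][1]-.3,(y-244)/3.158+o[k][2]-.3)
P={'jar top':(t(290,152),s(2,396,289)),'med top':(t(508,81),s(3,650,276)),
'low TR?':(t(575,62),s(3,755,370)),'lowTL':(t(475,18),s(3,755,370)),'low a':(t(430,118),s(3,545,355)),'low c':(t(535,164),s(3,515,500)),
'high L?':(t(106,91),s(1,178,411)),}
for k,(a,b) in P.items(): print(k,*tri(T,a,S,b))
print('mat',onplane(T,*t(677,77),4))
for k in [(475,18),(575,62),(535,164),(430,118),(505,91)]: print('low corner',onplane(T,*t(*k),20))
for k in [(106,91),(130,155),(62,186),(38,113)]: print('high corner',onplane(T,*t(*k),80))
print('mid c',onplane(T,*t(296,147),50),'jar',onplane(T,*t(290,152),120),'med',onplane(T,*t(508,81),120),'tall',onplane(T,*t(43,135),210))
# masks
im=cv2.GaussianBlur(cv2.imread('pics/top0.png'),(3,3),0).astype(int); hsv=cv2.cvtColor(im.astype(np.uint8),cv2.COLOR_BGR2HSV)
wood=((hsv[...,1]>100)&(hsv[...,0]<25)).astype(np.uint8)
wood[:195]=0; wood[290:]=0; wood[:,:110]=0
for c in cv2.findContours(wood,0,2)[0]:
    if cv2.contourArea(c)>200: print(cv2.contourArea(c),cv2.minAreaRect(c),cv2.minEnclosingCircle(c))
E
```

```text
jar top [455.1  98.3 118.2] 0.550580746851568
med top [ 527.3 -109.9  115. ] 3.21455773663631
low TR? [ 552.6 -179.4  101.4] 13.280779190725553
lowTL [600.6 -86.3  19. ] 1.1795754358682289
low a [492.3 -38.8  18.4] 4.183112679800326
low c [ 446.8 -149.7   19.8] 0.4447704914683119
high L? [513.8 289.4  78.1] 0.07240156324481535
mat [ 541.6 -308.2    4. ]
low corner [601.  -86.4  20. ]
low corner [ 555.1 -193.1   20. ]
low corner [ 447.  -149.7   20. ]
low corner [494.3 -39.1  20. ]
low corner [ 523.5 -118.2   20. ]
high corner [513.7 288.9  80. ]
high corner [450.2 261.9  80. ]
high corner [417.7 330.4  80. ]
high corner [490.3 358.5  80. ]
mid c [461.6  98.5  50. ] jar [455.3  98.1 120. ] med [ 525.3 -108.9  120. ] tall [464.6 307.6 210. ]
1417.0 ((244.0, 257.0), (42.0, 42.0), 90.0) ((243.95413208007812, 256.71282958984375), 21.877103805541992)
736.5 ((148.1999969482422, 253.60000610351562), (36.68241882324219, 36.049964904785156), 71.56504821777344) ((148.200927734375, 253.60279846191406), 24.151721954345703)
2482.5 ((338.27545166015625, 230.87051391601562), (51.362064361572266, 50.84672927856445), 23.629377365112305) ((338.2499084472656, 231.1055145263672), 34.732261657714844)
```

Heights match the text: low 19, high 78, jar top 118. Plan: medium to mat, tall to low, jar to high, medium to mid. I'll move towards the medium bottle and take wrist pictures on the way.

Emit:
{"name": "apply_moves", "arguments": {
  "xyz": [
    [0.01,-0.034,0.006],
    [0.01,-0.034,0.006],
    [0.01,-0.034,0.006],
    [0.01,-0.034,0.006],
    [0.01,-0.034,0.006],
    [0.01,-0.034,0.006],
    [0.01,-0.034,0.006],
    [0.01,-0.034,0.006],
    [0.01,-0.034,0.006],
    [0.01,-0.034,0.006],
    [0,0,0],
    [0,0,0]
  ],
  "twist": [0,0,0,0,0,0,0,0,0,0,0,0],
  "claw": [-1,-1,-1,-1,-1,-1,-1,-1,-1,-1,-1,-1]
}}

```text
time_s: 1.15
position: [351.3, 231.2, 274.2]
orientation: [0.649, 3.073, 0.001]
force: [-0.1, 0.4, 0.2]
grip_width: 1.0
gripper_force: 0.0
```

```bash
python3 -c "
from h import *
snap('wrist','w1')"
```

Emit:
{"name": "apply_moves", "arguments": {
  "xyz": [
    [0.017,-0.034,0],
    [0.017,-0.034,0],
    [0.017,-0.034,0],
    [0.017,-0.034,0],
    [0.017,-0.034,0],
    [0.017,-0.034,0],
    [0.017,-0.034,0],
    [0.017,-0.034,0],
    [0.017,-0.034,0],
    [0.017,-0.034,0],
    [0,0,0],
    [0,0,0]
  ],
  "twist": [0,0,0,0,0,0,0,0,0,0,0,0],
  "claw": [-1,-1,-1,-1,-1,-1,-1,-1,-1,-1,-1,-1]
}}

```text
time_s: 2.2
position: [521.7, -107.7, 272.9]
orientation: [-0.645, -3.074, -0.001]
force: [0.7, 0.9, 0.2]
grip_width: 0.996
gripper_force: 0.0
```

```bash
python3 -c "
from h import *
snap('wrist','w2')
def g(im): return (255*(im/255.)**0.5).astype(np.uint8)
a=g(np.hstack([cv2.imread('pics/w1.png'),cv2.imread('pics/w2.png')]))
cv2.imwrite('pics/c2a.png',g(cv2.imread('pics/w1.png')));cv2.imwrite('pics/c2b.png',g(cv2.imread('pics/w2.png')))
print(r.get_obs()['position'],r.get_obs()['orientation'],r.get_obs()['time_s'])"
```

```text
[ 520.96034214 -106.54085231  273.1320974 ] [-6.43015499e-01 -3.07361623e+00 -8.77727197e-04] 2.25
```

View pics/c2a.png

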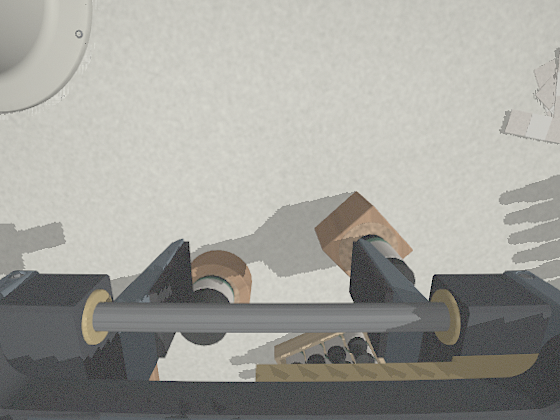

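View pics/c2b.png

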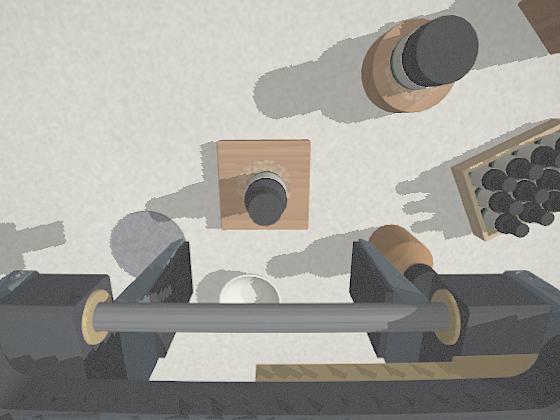

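w1: drum with jar at (215,285), high block at (360,235) with the tall bottle partly behind a finger. w2: low slab corners (218,141),(309,140),(308,229),(220,230), medium cap at (266,204), mat at about (148,246), jar top (440,52), drum (408,65). I'll measure from these.

```bash
python3 - <<'E'
from h import *
np.set_printoptions(precision=1,suppress=True)
T,W1,W2=load('top0'),load('w1'),load('w2')
c=[onplane(W2,*p,20) for p in [(218,141),(310,140),(309,229),(220,230)]]
print('low',np.array(c),np.mean(c,0), [np.linalg.norm(c[i]-c[i-1]).round(1) for i in range(4)])
print('med w2',onplane(W2,266,204,120),'mat',onplane(W2,148,246,4),'jar',onplane(W2,440,52,120))
t=lambda x,y:(x/2.2+110-.3,y/2.2+190-.3)
print('med tri',tri(T,t(508,81),W2,(266,204)),'jar tri',tri(T,t(290,152),W2,(441,52)))
print('mat tri',tri(T,t(677,77),W2,(148,246)))
h=[onplane(W1,*p,80) for p in [(358,192),(413,243),(316,229)]]
print('high',np.array(h),(h[1]+h[2])/2,[np.linalg.norm(h[i]-h[i-1]).round(1) for i in range(3)])
# mat & drum by contour fit
for nm,W in(('top',T),('w2',W2)):
    im=cv2.GaussianBlur(W['image'],(5,5),0); hsv=cv2.cvtColor(im,cv2.COLOR_RGB2HSV)
    m=((hsv[...,0]>100)&(hsv[...,0]<150)&(hsv[...,1]>25)).astype(np.uint8)
    m=cv2.morphologyEx(m,cv2.MORPH_OPEN,np.ones((5,5)))
    for k in cv2.findContours(m,0,2)[0]:
        if cv2.contourArea(k)>400:
            e=cv2.fitEllipse(k); print(nm,cv2.contourArea(k),e,onplane(W,*e[0],4))
E
```

```text
low [[ 447.9 -148.5   20. ]
 [ 493.5  -41.5   20. ]
 [ 603.7  -86.8   20. ]
 [ 556.1 -198.9   20. ]] [ 525.3 -118.9   20. ] [np.float64(119.4), np.float64(116.4), np.float64(119.2), np.float64(121.8)]
med w2 [ 523.8 -114.3  120. ] mat [ 540.4 -310.6    4. ] jar [455.8  89.8 120. ]
med tri (array([ 526.4, -113. ,  108.5]), np.float64(5.284045561613562)) jar tri (array([456.2,  99.7, 102.5]), np.float64(1.162500882457567))
mat tri (array([ 540.1, -307. ,    9.9]), np.float64(2.118139489875145))
high [[393.1 321.4  80. ]
 [479.5 361.7  80. ]
 [415.3 261.   80. ]] [447.4 311.3  80. ] [np.float64(64.3), np.float64(95.4), np.float64(119.5)]
```

The cap's top disc in the top view was biased by the shoulder. The wrist and top views now agree on the medium bottle near (525,-114). I'm descending over it and will look before closing.

Emit:
{"name": "apply_moves", "arguments": {
  "xyz": [
    [0.004,-0.007,-0.02],
    [0,0,-0.03],
    [0,0,-0.03],
    [0,0,-0.03],
    [0,0,-0.02],
    [0,0,-0.01],
    [0,0,0],
    [0,0,0]
  ],
  "twist": [0,0,0,0,0,0,0,0],
  "claw": [-1,-1,-1,-1,-1,-1,-1,-1]
}}

```text
time_s: 2.92
position: [524.9, -113.5, 134.5]
orientation: [-0.642, -3.075, -0.0]
force: [0.2, -0.3, 0.2]
grip_width: 1.005
gripper_force: 0.0
```

```bash
python3 - <<'E'
from h import *
np.set_printoptions(precision=1,suppress=True)
W=snap('wrist','w3'); im=cv2.cvtColor(W['image'],cv2.COLOR_RGB2BGR)
p=r.get_obs()['position'];print(p)
print('tcp px',proj(W,p),'cap est px',proj(W,np.array([525,-114,120.])))
im=(255*(im/255.)**0.5).astype(np.uint8);cv2.imwrite('pics/c3.png',im)
print('mid w2',onplane(load('w2'),409,64,50))
E
```

```text
[ 525.4 -114.   135.1]
tcp px [271.3 267.2] cap est px [271.  255.7]
mid w2 [456.5  89.2  50. ]
```

View pics/c3.png

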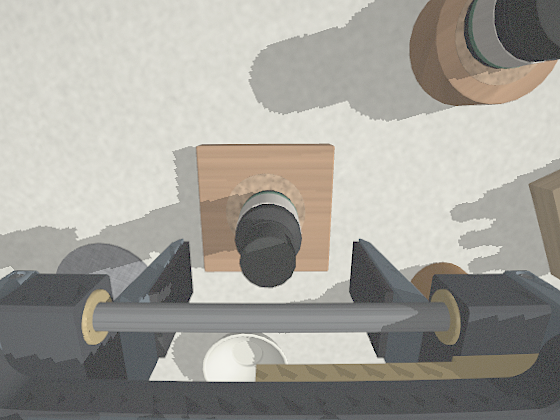

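The picture shows the cap disc at about (268,259) against a predicted (271,256), so it is centred between the fingers. I'll descend, grip and lift.

Emit:
{"name": "apply_moves", "arguments": {
  "xyz": [
    [0.001,0,-0.02],
    [0.001,-0.001,-0.015],
    [0,0,-0.008],
    [0,0,-0.003],
    [0,0,0],
    [0,0,0],
    [0,0,0],
    [0,0,0],
    [0,0,0],
    [0,0,0],
    [0,0,0],
    [0,0,0]
  ],
  "twist": [0,0,0,0,0,0,0,0,0,0,0,0],
  "claw": [-1,-1,-1,-1,-1,0.2,0.6,1,1,1,1,1],
  "grip_force": 15
}}

```text
time_s: 3.97
position: [526.7, -115.5, 88.0]
orientation: [0.644, 3.075, -0.0]
force: [-0.1, -0.3, 0.3]
grip_width: 0.522
gripper_force: 0.0
```

```bash
python3 - <<'E'
from h import *
np.set_printoptions(precision=1,suppress=True)
W=load('w3')
c=[onplane(W,*p,20) for p in [(196,145),(334,145),(329,271),(202,272)]]
print(np.array(c),np.mean(c,0),[np.linalg.norm(c[i]-c[i-1]).round(1) for i in range(4)])
o=r.get_obs();print(o['position'],o['grip_width']*91,o['gripper_force'],o['force'])
E
```

```text
[[ 446.2 -149.4   20. ]
 [ 493.4  -41.3   20. ]
 [ 603.   -87.    20. ]
 [ 555.2 -199.3   20. ]] [ 524.5 -119.3   20. ] [np.float64(119.9), np.float64(118.0), np.float64(118.8), np.float64(122.1)]
[ 526.7 -115.5   88. ] 47.51393941966422 0.0 [-0.1 -0.3  0.3]
```

Emit:
{"name": "apply_moves", "arguments": {
  "xyz": [
    [0,0,0],
    [0,0,0],
    [0,0,0],
    [0,0,0],
    [0,0,0],
    [0,0,0],
    [0,0,0],
    [0,0,0]
  ],
  "twist": [0,0,0,0,0,0,0,0],
  "claw": [1,1,1,1,1,1,1,1],
  "grip_force": 15
}}

```text
time_s: 4.63
position: [526.7, -115.5, 87.9]
orientation: [-0.644, -3.075, -0.0]
force: [-1.2, -1.1, -1.8]
grip_width: 0.392
gripper_force: 15.0
```

Gripped at 35.7 mm. Lifting and carrying to the mat.

Emit:
{"name": "apply_moves", "arguments": {
  "xyz": [
    [0,0,0.005],
    [0,0,0.015],
    [0,0,0.02],
    [0.002,-0.02,0],
    [0.002,-0.03,0],
    [0.002,-0.03,0],
    [0.002,-0.03,0],
    [0.002,-0.03,0],
    [0.002,-0.03,0],
    [0.002,-0.023,0],
    [0,0,-0.02],
    [0,0,-0.02],
    [0,0,-0.008],
    [0,0,-0.003],
    [0,0,0],
    [0,0,0]
  ],
  "twist": [0,0,0,0,0,0,0,0,0,0,0,0,0,0,0,0],
  "claw": [1,1,1,1,1,1,1,1,1,1,1,1,1,1,1,1]
}}

```text
time_s: 5.97
position: [541.2, -308.5, 77.8]
orientation: [0.643, 3.074, -0.001]
force: [0.3, -0.3, -2.3]
grip_width: 0.39
gripper_force: 15.0
```

Emit:
{"name": "apply_moves", "arguments": {
  "xyz": [
    [0,0,-0.002],
    [0,0,-0.002],
    [0,0,0],
    [0,0,0]
  ],
  "twist": [0,0,0,0],
  "claw": [1,1,1,1]
}}

```text
time_s: 6.3
position: [540.8, -308.5, 73.2]
orientation: [0.644, 3.075, -0.0]
force: [-0.7, 0.3, -1.5]
grip_width: 0.396
gripper_force: 15.0
```

Emit:
{"name": "apply_moves", "arguments": {
  "xyz": [
    [0,0,-0.001],
    [0,0,-0.001],
    [0,0,0],
    [0,0,0]
  ],
  "twist": [0,0,0,0],
  "claw": [1,1,1,1]
}}

```text
time_s: 6.63
position: [540.9, -309.0, 71.6]
orientation: [0.644, 3.074, -0.001]
force: [-2.5, -1.9, 6.6]
grip_width: 0.393
gripper_force: 15.0
```

Contact is felt. Releasing, rising and going over to the tall bottle, with a stop short of it for a picture.

Emit:
{"name": "apply_moves", "arguments": {
  "xyz": [
    [0,0,0.001],
    [0,0,0],
    [0,0,0],
    [0,0,0],
    [0,0,0],
    [0,0,0],
    [0,0,0.02],
    [0,0,0.03],
    [0,0,0.035],
    [0,0,0.035],
    [0,0,0.035],
    [0,0,0.032],
    [0,0,0]
  ],
  "twist": [0,0,0,0,0,0,0,0,0,0,0,0,0],
  "claw": [0,-0.2,-0.5,-1,-1,-1,-1,-1,-1,-1,-1,-1,-1]
}}

```text
time_s: 7.72
position: [542.9, -309.9, 265.6]
orientation: [0.642, 3.066, -0.006]
force: [0.6, -0.9, 0.6]
grip_width: 0.997
gripper_force: 0.0
```

Emit:
{"name": "apply_moves", "arguments": {
  "xyz": [
    [-0.005,0.034,0],
    [-0.005,0.034,0],
    [-0.005,0.034,0],
    [-0.005,0.034,0],
    [-0.005,0.034,0],
    [-0.005,0.034,0],
    [-0.005,0.034,0],
    [-0.005,0.034,0],
    [-0.005,0.034,0],
    [-0.005,0.034,0],
    [-0.005,0.034,0],
    [-0.005,0.034,0],
    [-0.005,0.034,0],
    [-0.005,0.034,0],
    [-0.005,0.034,0],
    [-0.005,0.034,0],
    [-0.005,0.034,0],
    [-0.005,0.034,0],
    [0,0,0],
    [0,0,0]
  ],
  "twist": [0,0,0,0,0,0,0,0,0,0,0,0,0,0,0,0,0,0,0,0],
  "claw": [-1,-1,-1,-1,-1,-1,-1,-1,-1,-1,-1,-1,-1,-1,-1,-1,-1,-1,-1,-1]
}}

```text
time_s: 9.38
position: [450.1, 304.8, 258.5]
orientation: [-0.639, -3.076, 0.0]
force: [1.3, -0.5, -0.5]
grip_width: 0.998
gripper_force: 0.0
```

```bash
python3 - <<'E'
from h import *
np.set_printoptions(precision=1,suppress=True)
W=snap('wrist','w4'); snap('top','t4'); snap('side','s4')
p=r.get_obs()['position'];print(p)
print('tcp px',proj(W,p),'cap est px',proj(W,np.array([465,308,210.])))
im=cv2.imread('pics/w4.png')
im=(255*(im/255.)**0.5).astype(np.uint8);cv2.imwrite('pics/c4.png',im)
E
```

```text
[450.8 302.6 258.7]
tcp px [268.6 268.2] cap est px [283.6 251.8]
```

View pics/c4.png

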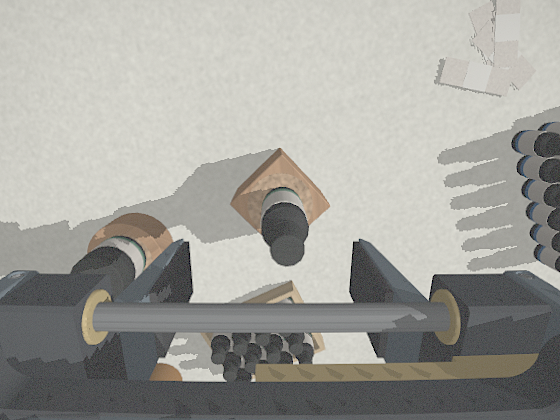

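The tall cap disc is at (289,250) and the high block's top-face left and right corners are at (231,203) and (330,207).

```bash
python3 - <<'E'
from h import *
np.set_printoptions(precision=1,suppress=True)
W=load('w4');t=lambda x,y:(x/2.2+110-.3,y/2.2+190-.3)
print('cap',onplane(W,289,250,210),tri(load('top0'),t(39,133),W,(289,250)))
a,b=[onplane(W,*p,80) for p in((231,203),(330,207))]
print('high',a,b,(a+b)/2,np.linalg.norm(a-b), onplane(W,281,163,80))
E
```

```text
cap [465.3 312.1 210. ] (array([466.3, 311.9, 207.9]), np.float64(0.2548401902247028))
high [442.2 260.2  80. ] [489.9 358.5  80. ] [466.  309.3  80. ] 109.27535172926572 [423.7 327.7  80. ]
```

Emit:
{"name": "apply_moves", "arguments": {
  "xyz": [
    [0.008,0.005,0],
    [0.007,0.004,-0.01],
    [0,0,-0.02],
    [0,0,-0.02],
    [0,0,-0.02],
    [0,0,-0.01],
    [0,0,-0.003],
    [0,0,0],
    [0,0,0]
  ],
  "twist": [0,0,0,0,0,0,0,0,0],
  "claw": [-1,-1,-1,-1,-1,-1,-1,-1,-1]
}}

```text
time_s: 10.28
position: [466.4, 312.6, 176.5]
orientation: [0.644, 3.074, 0.001]
force: [0.5, -0.1, 0.7]
grip_width: 1.0
gripper_force: 0.0
```

Emit:
{"name": "apply_moves", "arguments": {
  "xyz": [
    [0,0,0],
    [0,0,0],
    [0,0,0],
    [0,0,0],
    [0,0,0],
    [0,0,0],
    [0,0,0],
    [0,0,0],
    [0,0,0],
    [0,0,0],
    [0,0,0],
    [0,0,0],
    [0,0,0],
    [0,0,0],
    [0,0,0],
    [0,0,0]
  ],
  "twist": [0,0,0,0,0,0,0,0,0,0,0,0,0,0,0,0],
  "claw": [0,0.2,0.5,1,1,1,1,1,1,1,1,1,1,1,1,1]
}}

```text
time_s: 11.62
position: [465.7, 312.5, 175.9]
orientation: [-0.644, -3.075, 0.0]
force: [-0.9, -0.4, -1.4]
grip_width: 0.285
gripper_force: 15.0
```

Gripped at 26 mm. Lifting clear of the jar and carrying to the low plinth.

Emit:
{"name": "apply_moves", "arguments": {
  "xyz": [
    [0,0,0.005],
    [0,0,0.015],
    [0,0,0.025],
    [0,0,0.025],
    [0.004,-0.02,0],
    [0.004,-0.028,0],
    [0.004,-0.031,0],
    [0.004,-0.031,0],
    [0.004,-0.031,0],
    [0.004,-0.031,0],
    [0.004,-0.031,0],
    [0.004,-0.031,0],
    [0.004,-0.031,0],
    [0.004,-0.031,0],
    [0.004,-0.031,0],
    [0.004,-0.031,0],
    [0.004,-0.031,0],
    [0.004,-0.028,0],
    [0.003,-0.014,0],
    [0,0,0]
  ],
  "twist": [0,0,0,0,0,0,0,0,0,0,0,0,0,0,0,0,0,0,0,0],
  "claw": [1,1,1,1,1,1,1,1,1,1,1,1,1,1,1,1,1,1,1,1]
}}

```text
time_s: 13.28
position: [525.3, -121.1, 246.2]
orientation: [0.648, 3.073, -0.001]
force: [-0.4, 1.0, -2.0]
grip_width: 0.28
gripper_force: 15.0
```

Emit:
{"name": "apply_moves", "arguments": {
  "xyz": [
    [0,0,-0.02],
    [0,0,-0.03],
    [0,0,-0.03],
    [0,0,-0.02],
    [0,0,-0.01],
    [0,0,-0.005],
    [0,0,0],
    [0,0,0]
  ],
  "twist": [0,0,0,0,0,0,0,0],
  "claw": [1,1,1,1,1,1,1,1]
}}

```text
time_s: 13.95
position: [525.4, -118.4, 131.9]
orientation: [0.643, 3.074, -0.0]
force: [-1.1, 0.5, -1.7]
grip_width: 0.281
gripper_force: 15.0
```

```bash
python3 - <<'E'
from h import *
np.set_printoptions(precision=1,suppress=True)
snap('wrist','w5'); snap('side','s5');snap('top','t5')
g=lambda im:(255*(im/255.)**0.5).astype(np.uint8)
a=cv2.resize(g(cv2.imread('pics/w5.png'))[90:340,140:400],(520,500),interpolation=cv2.INTER_CUBIC)
b=cv2.resize(g(cv2.imread('pics/s5.png'))[180:330,215:335],(280,350),interpolation=cv2.INTER_CUBIC)
c=np.zeros((500,800,3),np.uint8);c[:,:520]=a;c[:350,520:]=b;cv2.imwrite('pics/c5.png',c)
print(r.get_obs()['position'])
E
```

```text
[ 525.4 -118.6  132.1]
```

View pics/c5.png

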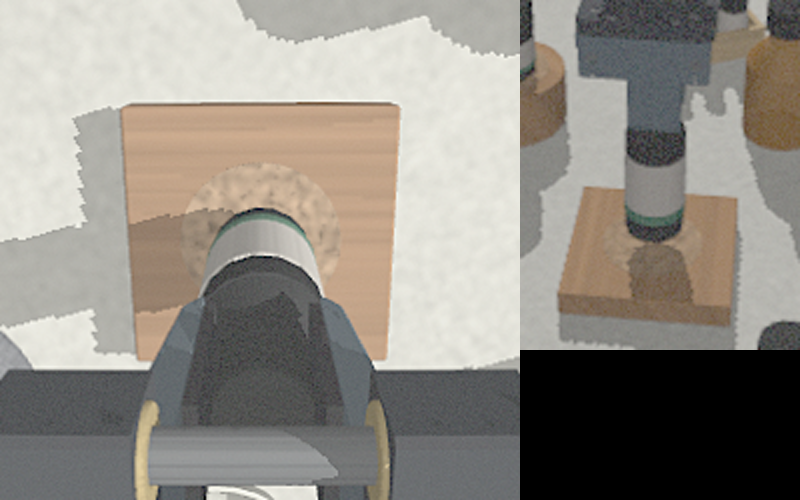

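The wrist view shows the cork disc spanning 182–340 px in the crop, with the bottle centred laterally. The cork's near edge is at crop row 163. I'll use it to check the fore-aft centre.

```bash
python3 - <<'E'
from h import *
np.set_printoptions(precision=1,suppress=True)
W=load('w5');f=np.array([0.92,-.4,0])
e=onplane(W,261/2+140,163/2+90,20);print('cork c',e+36*f)
L,R=onplane(W,182/2+140,233/2+90,20),onplane(W,340/2+140,233/2+90,20);print((L+R)/2,np.linalg.norm(L-R))
b=onplane(W,262/2+140,208/2+90,36);print('bottle c',b+21*f)
E
```

```text
cork c [ 526.  -119.3   20. ]
[ 521.6 -117.4   20. ] 70.53128747918288
bottle c [ 527.1 -119.4   36. ]
```

Centred within about 1–2 mm. Lowering onto the plinth.

Emit:
{"name": "apply_moves", "arguments": {
  "xyz": [
    [0,0,-0.006],
    [0,0,-0.005],
    [0,0,-0.002],
    [0,0,-0.002],
    [0,0,-0.001],
    [0,0,0],
    [0,0,0]
  ],
  "twist": [0,0,0,0,0,0,0],
  "claw": [1,1,1,1,1,1,1]
}}

```text
time_s: 14.68
position: [525.0, -118.7, 115.4]
orientation: [0.644, 3.074, -0.001]
force: [-3.2, -0.8, 9.2]
grip_width: 0.279
gripper_force: 15.0
```

Emit:
{"name": "apply_moves", "arguments": {
  "xyz": [
    [0,0,0.001],
    [0,0,0],
    [0,0,0],
    [0,0,0],
    [0,0,0],
    [0,0,0],
    [0,0,0],
    [0,0,0],
    [0,0,0.015],
    [0,0,0.025],
    [0,0,0.03],
    [0,0,0.03],
    [0,0,0]
  ],
  "twist": [0,0,0,0,0,0,0,0,0,0,0,0,0],
  "claw": [0.3,0.2,0,-0.2,-0.5,-1,-1,-1,-1,-1,-1,-1,-1]
}}

```text
time_s: 15.77
position: [527.1, -119.3, 221.1]
orientation: [0.642, 3.068, -0.002]
force: [1.4, 0.5, 0.1]
grip_width: 0.998
gripper_force: 0.0
```

Emit:
{"name": "apply_moves", "arguments": {
  "xyz": [
    [-0.01,0.03,0],
    [-0.01,0.03,0],
    [-0.01,0.03,0],
    [-0.01,0.03,0],
    [-0.01,0.03,0],
    [-0.01,0.03,0],
    [-0.01,0.03,0],
    [0,0.003,-0.02],
    [0,0,-0.02],
    [0,0,0],
    [0,0,0],
    [0,0,0]
  ],
  "twist": [0,0,0,0,0,0,0,0,0,0,0,0],
  "claw": [-1,-1,-1,-1,-1,-1,-1,-1,-1,-1,-1,-1]
}}

```text
time_s: 16.77
position: [455.2, 94.3, 176.6]
orientation: [0.644, 3.074, 0.0]
force: [-0.1, 0.4, 0.4]
grip_width: 1.0
gripper_force: 0.0
```

```bash
python3 - <<'E'
from h import *
np.set_printoptions(precision=1,suppress=True)
W=snap('wrist','w6'); snap('side','s6')
p=r.get_obs()['position'];print(p,proj(W,p))
g=lambda im:(255*(im/255.)**0.5).astype(np.uint8)
a=g(cv2.imread('pics/w6.png'));b=cv2.resize(g(cv2.imread('pics/s6.png'))[80:420,120:400],(240,291))
c=np.zeros((420,800,3),np.uint8);c[:,:560]=a;c[:291,560:]=b;cv2.imwrite('pics/c6.png',c)
E
```

```text
[455.4  94.2 176.9] [271.8 266.3]
```

View pics/c6.png

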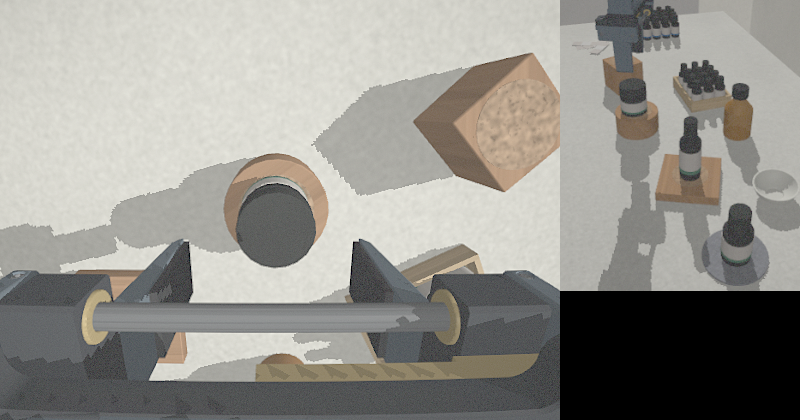

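The side inset shows the tall bottle upright on the low plinth and the medium on the mat. In the wrist view the jar top is at (276,227) with diameter about 80 px, and the drum spans columns 224–328. The empty high block's cork is at about (522,124).

```bash
python3 - <<'E'
from h import *
np.set_printoptions(precision=1,suppress=True)
W=load('w6');t=lambda x,y:(x/2.2+110-.3,y/2.2+190-.3)
print('jar',onplane(W,276,227,120),tri(load('top0'),t(290,152),W,(276,227)),'diam',np.linalg.norm(onplane(W,236,227,120)-onplane(W,316,227,120)))
L,R=onplane(W,224,206,50),onplane(W,328.5,206,50);print('drum',(L+R)/2,np.linalg.norm(L-R))
print('cork high',onplane(W,522,124,80),onplane(W,505,191,80),onplane(W,455,124,80))
E
```

```text
jar [453.1  98.8 120. ] (array([455.2,  98.4, 114.2]), np.float64(0.6442805346888093)) diam 58.55731892344372
drum [456.8  98.8  50. ] 98.1727254907506
cork high [465.5 311.2  80. ] [515.  285.9  80. ] [443.8 259.3  80. ]
```

Emit:
{"name": "apply_moves", "arguments": {
  "xyz": [
    [0,0.004,0],
    [-0.001,0,-0.02],
    [0,0,-0.025],
    [0,0,-0.025],
    [0,0,-0.015],
    [0,0,-0.008],
    [0,0,-0.004],
    [0,0,0],
    [0,0,0]
  ],
  "twist": [0,0,0,0,0,0,0,0,0],
  "claw": [-1,-1,-1,-1,-1,-1,-1,-1,-1]
}}

```text
time_s: 17.62
position: [454.3, 98.6, 79.7]
orientation: [0.644, 3.074, 0.0]
force: [0.7, -0.5, -0.6]
grip_width: 1.005
gripper_force: 0.0
```

Emit:
{"name": "apply_moves", "arguments": {
  "xyz": [
    [0,0,0],
    [0,0,0],
    [0,0,0],
    [0,0,0],
    [0,0,0],
    [0,0,0],
    [0,0,0],
    [0,0,0],
    [0,0,0],
    [0,0,0]
  ],
  "twist": [0,0,0,0,0,0,0,0,0,0],
  "claw": [-0.5,0,0.5,1,1,1,1,1,1,1],
  "grip_force": 18
}}

```text
time_s: 18.45
position: [453.9, 98.5, 79.1]
orientation: [0.644, 3.075, 0.0]
force: [-0.1, 0.6, 6.5]
grip_width: 0.657
gripper_force: 18.0
```

Gripped at 60 mm. Lifting and moving to the high plinth, stopping 20 mm above it.

Emit:
{"name": "apply_moves", "arguments": {
  "xyz": [
    [0,0,0.005],
    [0,0,0.015],
    [0,0,0.02],
    [0,0,0.02],
    [0.001,0.02,0],
    [0.001,0.03,0],
    [0.002,0.031,0],
    [0.002,0.031,0],
    [0.002,0.031,0],
    [0.002,0.03,0],
    [0.001,0.025,0],
    [0.001,0.013,0],
    [0,0,-0.01],
    [0,0,0],
    [0,0,0]
  ],
  "twist": [0,0,0,0,0,0,0,0,0,0,0,0,0,0,0],
  "claw": [1,1,1,1,1,1,1,1,1,1,1,1,1,1,1]
}}

```text
time_s: 19.7
position: [465.0, 308.1, 128.2]
orientation: [-0.644, -3.073, 0.003]
force: [-0.0, -0.4, 0.2]
grip_width: 0.652
gripper_force: 18.0
```

```bash
python3 - <<'E'
from h import *
np.set_printoptions(precision=1,suppress=True)
W=snap('wrist','w7'); snap('side','s7')
print(r.get_obs()['position'])
g=lambda im:(255*(im/255.)**0.5).astype(np.uint8)
a=cv2.resize(g(cv2.imread('pics/w7.png'))[100:350,140:400],(520,500),interpolation=cv2.INTER_CUBIC)
b=cv2.resize(g(cv2.imread('pics/s7.png'))[90:220,140:260],(280,303),interpolation=cv2.INTER_CUBIC)
c=np.zeros((500,800,3),np.uint8);c[:,:520]=a;c[:303,520:]=b;cv2.imwrite('pics/c7.png',c)
E
```

```text
[465.6 308.2 128.9]
```

View pics/c7.png

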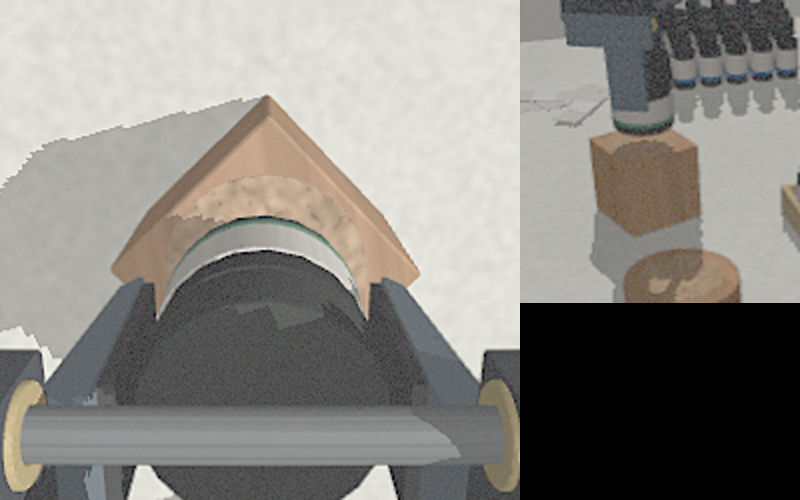

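The view shows the block's top-face corners at crop (112,272) and (420,270), the cork's near edge at (266,176) and the jar's near bottom edge at (263,216).

```bash
python3 - <<'E'
from h import *
np.set_printoptions(precision=1,suppress=True)
W=load('w7');f=np.array([0.92,-.4,0])
q=lambda x,y,z:onplane(W,x/2+140,y/2+100,z)
print('cork',q(266,176,80)+36*f,'diag mid',(q(112,272,80)+q(420,270,80))/2,np.linalg.norm(q(112,272,80)-q(420,270,80)))
for z in(99,101): print('jar',q(263,216,z)+30*f)
E
```

```text
cork [466.7 308.5  80. ] diag mid [465.1 309.1  80. ] 109.62930384704843
jar [468.8 306.4  99. ]
jar [468.3 306.7 101. ]
```

Off by about 2 mm, so I'm correcting and lowering.

Emit:
{"name": "apply_moves", "arguments": {
  "xyz": [
    [-0.001,0.002,-0.003],
    [0,0,-0.008],
    [0,0,-0.004],
    [0,0,-0.002],
    [0,0,-0.001],
    [0,0,-0.001],
    [0,0,0],
    [0,0,0]
  ],
  "twist": [0,0,0,0,0,0,0,0],
  "claw": [1,1,1,1,1,1,1,1]
}}

```text
time_s: 20.47
position: [464.8, 311.5, 110.0]
orientation: [0.644, 3.075, 0.0]
force: [0.0, -0.1, -1.3]
grip_width: 0.654
gripper_force: 18.0
```

Emit:
{"name": "apply_moves", "arguments": {
  "xyz": [
    [0,-0.001,-0.001],
    [0,0,0],
    [0,0,0]
  ],
  "twist": [0,0,0],
  "claw": [1,1,1]
}}

```text
time_s: 20.72
position: [464.9, 310.6, 109.2]
orientation: [0.644, 3.074, 0.001]
force: [-0.1, 1.7, 1.6]
grip_width: 0.653
gripper_force: 18.0
```

Light contact. Releasing, rising and returning to the medium bottle.

Emit:
{"name": "apply_moves", "arguments": {
  "xyz": [
    [0,0,0],
    [0,0,0],
    [0,0,0],
    [0,0,0],
    [0,0,0],
    [0,0,0],
    [0,0,0.01],
    [0,0,0.02],
    [0,0,0.03],
    [0,0,0.03],
    [0,0,0.03],
    [0,0,0]
  ],
  "twist": [0,0,0,0,0,0,0,0,0,0,0,0],
  "claw": [-0.3,-0.4,-0.6,-1,-1,-1,-1,-1,-1,-1,-1,-1]
}}

```text
time_s: 21.72
position: [466.9, 311.7, 235.2]
orientation: [0.642, 3.068, 0.009]
force: [1.6, 0.4, 0.5]
grip_width: 1.0
gripper_force: 0.0
```

```bash
python3 - <<'E'
from h import *
W=snap('wrist','w8'); print(r.get_obs()['position'])
E
```

```text
[466.14472566 311.27871384 232.57453811]
```

Emit:
{"name": "apply_moves", "arguments": {
  "xyz": [
    [0.004,-0.034,0],
    [0.004,-0.034,0],
    [0.004,-0.034,0],
    [0.004,-0.034,0],
    [0.004,-0.034,0],
    [0.004,-0.034,0],
    [0.004,-0.034,0],
    [0.004,-0.034,0],
    [0.004,-0.034,0],
    [0.004,-0.034,0],
    [0.004,-0.034,0],
    [0.004,-0.034,0],
    [0.004,-0.034,0],
    [0.004,-0.034,0],
    [0.004,-0.034,0],
    [0.004,-0.034,0],
    [0.004,-0.034,0],
    [0.006,-0.034,0],
    [0.002,-0.007,0],
    [0,0,0]
  ],
  "twist": [0,0,0,0,0,0,0,0,0,0,0,0,0,0,0,0,0,0,0,0],
  "claw": [-1,-1,-1,-1,-1,-1,-1,-1,-1,-1,-1,-1,-1,-1,-1,-1,-1,-1,-1,-1]
}}

```text
time_s: 23.43
position: [540.5, -310.7, 228.0]
orientation: [-0.647, -3.073, -0.0]
force: [-1.1, 0.3, -0.8]
grip_width: 1.0
gripper_force: 0.0
```

Emit:
{"name": "apply_moves", "arguments": {
  "xyz": [
    [0,0,-0.02],
    [0,0,-0.03],
    [0,0,-0.03],
    [0,0,-0.01],
    [0,0,0],
    [0,0,0]
  ],
  "twist": [0,0,0,0,0,0],
  "claw": [-1,-1,-1,-1,-1,-1]
}}

```text
time_s: 23.93
position: [540.8, -307.9, 139.5]
orientation: [-0.643, -3.075, -0.0]
force: [0.2, -0.3, 0.5]
grip_width: 0.998
gripper_force: 0.0
```

```bash
python3 - <<'E'
from h import *
np.set_printoptions(precision=1,suppress=True)
W=snap('wrist','w9'); p=r.get_obs()['position'];print(p,proj(W,np.array([541,-309,104.])))
g=lambda im:(255*(im/255.)**0.5).astype(np.uint8)
c=np.zeros((500,800,3),np.uint8)
c[:300,:400]=cv2.resize(g(cv2.imread('pics/w8.png')),(400,300));c[:300,400:]=cv2.resize(g(cv2.imread('pics/w9.png')),(400,300));cv2.imwrite('pics/c9.png',c[:300])
E
```

```text
[ 541.4 -308.4  140.4] [270.1 243.3]
```

View pics/c9.png

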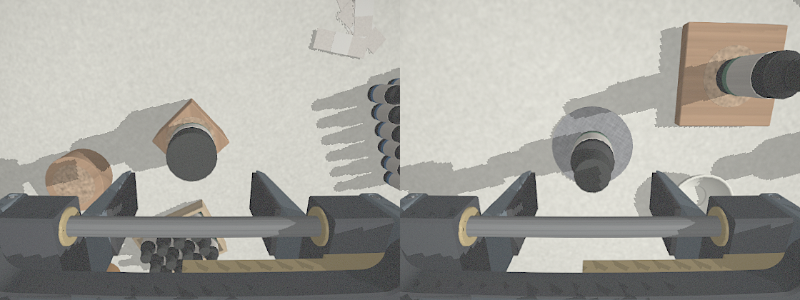

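The jar stands on the high block and the medium bottle is upright between the fingers. Descending and gripping.

Emit:
{"name": "apply_moves", "arguments": {
  "xyz": [
    [0,0,-0.025],
    [0,0,-0.025],
    [0,0,-0.012],
    [0,0,-0.005],
    [0,0,0],
    [0,0,0],
    [0,0,0],
    [0,0,0],
    [0,0,0],
    [0,0,0],
    [0,0,0],
    [0,0,0],
    [0,0,0],
    [0,0,0],
    [0,0,0],
    [0,0,0],
    [0,0,0],
    [0,0,0],
    [0,0,0]
  ],
  "twist": [0,0,0,0,0,0,0,0,0,0,0,0,0,0,0,0,0,0,0],
  "claw": [-1,-1,-1,-1,-1,-0.3,0.2,0.6,1,1,1,1,1,1,1,1,1,1,1],
  "grip_force": 15
}}

```text
time_s: 25.57
position: [540.7, -308.5, 71.9]
orientation: [-0.644, -3.075, 0.0]
force: [-0.4, 0.2, -0.2]
grip_width: 0.388
gripper_force: 15.0
```

Gripped. Lifting high to clear the tall bottle and carrying to the drum.

Emit:
{"name": "apply_moves", "arguments": {
  "xyz": [
    [0,0,0.005],
    [0,0,0.02],
    [0,0,0.035],
    [0,0,0.035],
    [0,0,0.035],
    [0,0,0.03],
    [0,0,0.01],
    [0,0,0]
  ],
  "twist": [0,0,0,0,0,0,0,0],
  "claw": [1,1,1,1,1,1,1,1]
}}

```text
time_s: 26.23
position: [541.7, -309.2, 244.9]
orientation: [0.643, 3.07, -0.003]
force: [0.6, -0.5, -2.3]
grip_width: 0.39
gripper_force: 15.0
```

Emit:
{"name": "apply_moves", "arguments": {
  "xyz": [
    [-0.006,0.02,0],
    [-0.006,0.03,0],
    [-0.006,0.03,0],
    [-0.006,0.03,0],
    [-0.006,0.03,0],
    [-0.006,0.03,0],
    [-0.006,0.03,0],
    [-0.006,0.03,0],
    [-0.006,0.03,0],
    [-0.006,0.03,0],
    [-0.006,0.03,0],
    [-0.006,0.03,0],
    [-0.006,0.03,0],
    [-0.005,0.027,0],
    [0,0,-0.03],
    [0,0,-0.03],
    [0,0,-0.03],
    [0,0,-0.014],
    [0,0,0],
    [0,0,0]
  ],
  "twist": [0,0,0,0,0,0,0,0,0,0,0,0,0,0,0,0,0,0,0,0],
  "claw": [1,1,1,1,1,1,1,1,1,1,1,1,1,1,1,1,1,1,1,1]
}}

```text
time_s: 27.9
position: [456.5, 98.4, 136.8]
orientation: [-0.643, -3.072, 0.002]
force: [-0.3, 0.1, -1.0]
grip_width: 0.389
gripper_force: 15.0
```

```bash
python3 - <<'E'
from h import *
np.set_printoptions(precision=1,suppress=True)
W=snap('wrist','w10'); snap('side','s10')
print(r.get_obs()['position'])
g=lambda im:(255*(im/255.)**0.5).astype(np.uint8)
a=cv2.resize(g(cv2.imread('pics/w10.png'))[100:350,140:400],(520,500),interpolation=cv2.INTER_CUBIC)
b=cv2.resize(g(cv2.imread('pics/s10.png'))[130:260,150:270],(280,303),interpolation=cv2.INTER_CUBIC)
c=np.zeros((500,800,3),np.uint8);c[:,:520]=a;c[:303,520:]=b;cv2.imwrite('pics/c10.png',c)
E
```

```text
[458.   98.5 138.4]
```

View pics/c10.png

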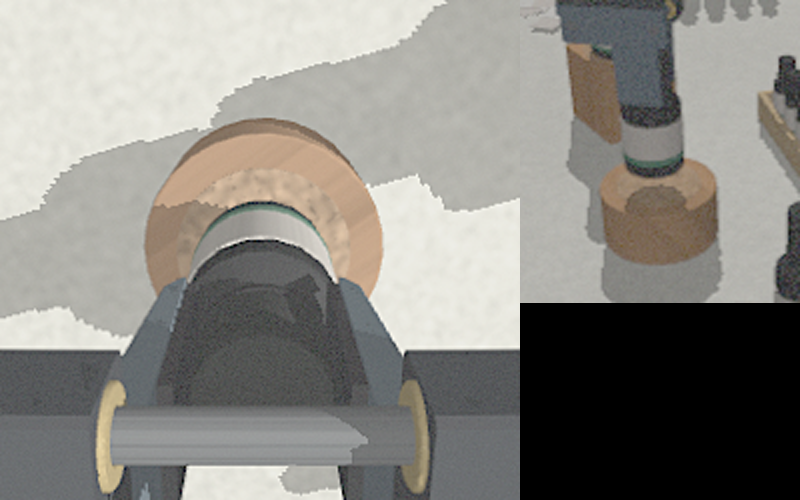

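In the crop the cork spans 177–352 with its near edge at row 168, the drum spans 145–383 with its top edge at about 132, and the bottle's bottom edge is at (263,200).

```bash
python3 - <<'E'
from h import *
np.set_printoptions(precision=1,suppress=True)
W=load('w10');f=np.array([0.92,-.4,0])
q=lambda x,y,z:onplane(W,x/2+140,y/2+100,z)
print('cork',q(264.5,168,50)+36*f,'drum',q(264,132,50)+50*f,'widths',np.linalg.norm(q(145,246,50)-q(383,246,50)),'lat mid',(q(145,246,50)+q(383,246,50))/2)
for z in(69,71): print('med',q(263,200,z)+25*f)
E
```

```text
cork [462.6  96.5  50. ] drum [462.2  96.4  50. ] widths 98.37404673380392 lat mid [459.4  97.6  50. ]
med [459.9  97.   69. ]
med [459.4  97.2  71. ]
```

Shifting +2 mm in x and lowering to contact.

Emit:
{"name": "apply_moves", "arguments": {
  "xyz": [
    [0.002,0,-0.006],
    [0,0,-0.008],
    [0,0,-0.003],
    [0,0,-0.002],
    [0,0,-0.001],
    [0,0,0],
    [0,0,0]
  ],
  "twist": [0,0,0,0,0,0,0],
  "claw": [1,1,1,1,1,1,1]
}}

```text
time_s: 28.58
position: [459.8, 98.5, 118.0]
orientation: [0.644, 3.075, 0.0]
force: [0.0, 0.2, -1.4]
grip_width: 0.393
gripper_force: 15.0
```

Emit:
{"name": "apply_moves", "arguments": {
  "xyz": [
    [0,0,-0.001],
    [0,0,0],
    [0,0,0]
  ],
  "twist": [0,0,0],
  "claw": [1,1,1]
}}

```text
time_s: 28.83
position: [459.9, 98.5, 117.4]
orientation: [0.644, 3.074, 0.0]
force: [-2.7, -0.7, 9.8]
grip_width: 0.386
gripper_force: 15.0
```

Contact. Releasing, rising and backing away for a final check.

Emit:
{"name": "apply_moves", "arguments": {
  "xyz": [
    [0,0,0.0005],
    [0,0,0],
    [0,0,0],
    [0,0,0],
    [0,0,0],
    [0,0,0],
    [0,0,0],
    [0,0,0],
    [0,0,0.015],
    [0,0,0.025],
    [0,0,0.03],
    [0,0,0.03],
    [0,0,0.02],
    [0,0,0]
  ],
  "twist": [0,0,0,0,0,0,0,0,0,0,0,0,0,0],
  "claw": [0.1,0,-0.2,-0.5,-1,-1,-1,-1,-1,-1,-1,-1,-1,-1]
}}

```text
time_s: 30.0
position: [461.6, 98.7, 241.3]
orientation: [0.643, 3.069, 0.003]
force: [0.3, 0.4, 0.6]
grip_width: 0.998
gripper_force: 0.0
```

Emit:
{"name": "apply_moves", "arguments": {
  "xyz": [
    [-0.02,0,0],
    [-0.02,0,0],
    [-0.02,0,0],
    [-0.02,0,0],
    [0,0,0],
    [0,0,0],
    [0,0,0]
  ],
  "twist": [0,0,0,0,0,0,0],
  "claw": [-1,-1,-1,-1,-1,-1,-1]
}}

```text
time_s: 30.58
position: [380.4, 98.5, 237.4]
orientation: [0.644, 3.074, 0.0]
force: [0.5, 0.4, -0.1]
grip_width: 1.001
gripper_force: 0.0
```

```bash
python3 - <<'E'
from h import *
snap('side','s11'); snap('top','t11')
g=lambda im:(255*(im/255.)**0.5).astype(np.uint8)
a=g(cv2.imread('pics/s11.png'))[80:400,140:420]
b=g(cv2.imread('pics/t11.png'))[120:320,100:480]
c=np.zeros((590,800,3),np.uint8);c[:400,:350]=cv2.resize(a,(350,400));c[:237,350:]=cv2.resize(b,(450,237));cv2.imwrite('pics/c11.png',c[:400])
print(r.get_obs()['position'],r.get_obs()['time_s'])
E
```

```text
[380.56963702  98.50142847 237.31282439] 30.6833
```

View pics/c11.png

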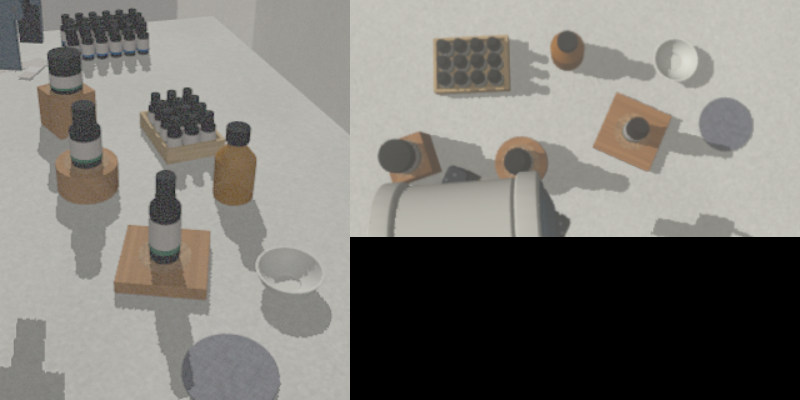

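The side and top views show all three containers upright and centred on the right plinths, with the mat empty, the bystanders untouched and the arm clear. Handing in.

```bash
python3 -c "
from bench import r
print(r.close_job())"
```

```text
the job is handed in; nothing more can be done
None
```

The job is handed in at about 31 s: the tall bottle is on the low plinth, the medium on the middle and the jar on the high, all upright and within an estimated 2–3 mm of centre, with the bystanders untouched.

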